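# Hand a medicine tin out through the hatch flap

### The job

Two finished tins wait in the two lanes of the wooden hand-out hatch. With your fingertips, push the rectangular tin along its lane and through its hanging flap until it drops flat into the sunk tray behind, then draw your fingers back out so that the flap falls shut again. Slide it only, without lifting it, and leave the round tin and everything else standing around where it is.

Things in the scene. Friction and masses are not known exactly. Their poses are not given: they have to be found in the camera images.
- hatch: wooden hand-out hatch, fixed to the counter, 376 mm long (x), 158 mm wide (y). Origin on the counter under the flap line, midway between the two lanes; +x runs along the lanes from their open near end (x = -200 mm) through the flaps (x = 0) into the tray; z up. Deck top 30 mm above the counter, from x = -200 to a sharp step down just before the flaps (x = -8 mm). Lanes centred at y = +38 and -38 mm, open above
- lane_left (a point): point at deck level at the middle of the left lane, under its flap (hatch x = 0, y = +38, z = 30 mm; axes as the hatch). The lane is 70 mm wide between 6 mm rails that rise 18 mm above the deck. The flap hangs between posts 6 mm thick (y), 16 mm long (x), 74 mm above the deck; no bar crosses over it, its top edge is 66 mm above the deck
- lane_right (a point): point at deck level at the middle of the right lane, under its flap (hatch x = 0, y = -38, z = 30 mm; axes as the hatch). The lane is 70 mm wide between 6 mm rails that rise 18 mm above the deck. The flap hangs between posts 6 mm thick (y), 16 mm long (x), 74 mm above the deck; no bar crosses over it, its top edge is 66 mm above the deck
- tray_in (a point): centre of the floor of the open-topped tray behind the flaps, shared by both lanes. Floor 8 mm above the counter (22 mm below the deck), 146 mm wide inside, from hatch x = -8 to 170 mm; sides 40 mm and end wall 34 mm high above the counter. Site axes as the hatch
- tin: rectangular steel tin with a closed lid, 90 mm long (x), 60 mm wide (y), 22 mm high, about 0.15 to 0.3 kg, loose, lying in either lane on the near side of the flap with its length along the lane; origin at the centre of its underside. Once pushed wholly past the step it drops 22 mm and lies below the swing of the flap; until then it props the flap open
- round_tin: round steel tin, 60 mm diameter, 22 mm high, loose, in the other lane; must stay there; origin at the centre of its underside
- flap_left (a joint): left lane's steel flap, 66 wide x 58 high x 3 mm, 70 g, hinged along its top edge on a level axis at hatch x = 0, y = +38, z = 92 mm; lower edge 4 mm above deck level. Value in rad: 0 = hanging shut, grows as its lower edge swings away along hatch +x, to 1.5; cannot swing towards the robot. Swings freely, falls shut by its own weight
- flap_right (a joint): right lane's steel flap, 66 wide x 58 high x 3 mm, 70 g, hinged along its top edge on a level axis at hatch x = 0, y = -38, z = 92 mm; lower edge 4 mm above deck level. Value in rad: 0 = hanging shut, grows as its lower edge swings away along hatch +x, to 1.5; cannot swing towards the robot. Swings freely, falls shut by its own weight
- jar: bystander: amber jar with a wooden lid, 40 mm diameter, 55 mm tall, loose on the counter beside the hatch; origin at the centre of its underside
- weight: bystander: brass weight with a small knob, 32 mm diameter, 42 mm tall, loose on the counter beside the hatch; origin at the centre of its underside
- bottle: bystander: white plastic pill bottle, 36 mm diameter, 62 mm tall, loose on the counter beside the hatch; origin at the centre of its underside
- carton: bystander: cardboard carton 70 x 45 x 30 mm, loose on the counter beside the hatch; origin at the centre of its underside
- scoop: bystander: wooden spoon 160 mm long lying on the counter, to the robot's right
- bowl: bystander: white ceramic bowl, 110 mm diameter, 55 mm tall, on the counter to the robot's left; origin at the centre of its underside
- cup: bystander: blue cup, 72 mm diameter, 70 mm tall, on the counter to the robot's right; origin at the centre of its underside

How it is judged:
By the outcome, as a careful person would: the job done as asked, in the order asked, and still so for the second after the job is handed in, with the robot touching nothing.
It also fails if it takes over 35 s, if anything falls off the work surface, if the arm or the gripper's body presses on something with over 40 N, if the wrist force passes 120 N, or if a joint passes its speed limit or range.

### The arm

A 6-joint arm with a two-finger parallel gripper is mounted at the origin on the work surface. World frame = base frame: x ahead of the robot, y to its left, z up, the work surface at z = 0. Lengths are in m, angles in rad, forces in N, time in s.
With the tool pointing down it reaches from about 0.225 to 0.875 m from the base axis. Payload 3.4 kg.
Tool frame: the origin (TCP) lies midway between the tips of the shut fingers; the grasp point (between the pads) lies 19 mm behind it; z points along the fingers, y is the direction in which the jaws open and shut (so a half turn about z gives the same grasp; the last joint's range is limited). The gripper opens to 85 mm and grips with 20 to 120 N. Pads are 22 mm wide; open, the fingers measure 114 mm over their backs; the gripper's body (76 mm by 85 mm) begins 54 mm behind the grasp point. The pads swing forward as they close: fully open they stand 13 mm farther back than shut.
Start: joints at [-1.335, 0.276, 1.505, -0, 1.361, -0.121], TCP at [0.201, -0.539, 0.231] pointing down, gripper open.
Joint ranges: [-2.89, 2.89], [-0.75, 2.08], [0.22, 2.7], [-1.18, 4.32], [0.11, 2.71], [-2.7, 2.7]. Speed limits (rad/s): [2.57, 2.57, 3.14, 3.14, 3.14, 3.14].

### API

Orientations are given as a rotation vector (axis times angle).
In Python, from cell import monitor, imaging, job gives the robot as it stands. The module is installed in compiled form; this text tells all that it offers.
- The arm moves only by the tool servo_tool, never from a script. Its argument "increments" is a list of rows, each a list of 6 numbers: the shift along the tool's x, y, z in cm, then the turn, a rotation vector about the tool's x, y, z in rad. A call has exactly 8 rows; each row is the pose to reach, as a shift and turn from the pose measured when the call began, along the tool's axes at that moment; what a row does not reach only later rows make up. A row lasts 1/12 s, in which the tool goes at most 41.7 mm and 7.16 degrees, less where a joint would pass 70% of its speed; a pose out of reach is approached as far as the arm can. A call with a gripper value outside its range is refused whole. "hand" is the finger opening in cm, from 0 to 8.54, set as the call begins (left out, the last holds). The fingers move at their own pace and stop on an object; "squeeze" is the grip in N (left out, the last holds). Time passes only in rows, so rows that repeat a pose let the fingers close, or fill a call up. It gives the time, the measured TCP pose, the force and the opening at its end, in the units of the state.
- monitor.get_obs(): the state, without advancing time (a new reading comes with each control period).
- imaging.snapshot(name): name is "side" or "top"; returns (picture, depth): 420x560x3 uint8, blue, green, red; 420x560 float32, m along the optical axis (not along the pixel's ray), 0 where there is no reading.
- imaging.camera_params(name): a dict with "camera_matrix" (3x3 intrinsics, pixels), "origin" and "attitude" of the camera in the world. Camera axes: x right, y down, z forward; pixel columns grow to the right and rows downward; lengths in m; the calibration is good to about 2 mm. A picture is of the moment at which its call begins. camera_params takes no time and is no camera call.
- job.job_done(): hands the job in, once; it reports no verdict.
The state is a dict: "clock": time; "qpos": joint angles; "qvel": joint speeds; "effort": joint torques, N m; "position": TCP position; "orientation": TCP orientation; "wrist_force": force on the tool from outside, world axes, zero at the start; "ft_torque": the same for the moment, N m; "finger_gap": opening from 0.0 (shut) to 1.0 (fully open).
Only numpy, scipy, OpenCV 4.12 (cv2) and the standard library are available. Lean on these libraries where they do the work, as an engineer would, in place of code of your own. Each camera call takes 0.05 s, during which the arm holds its last target. There are 200 camera calls.

## Working session

There is one attempt and no reset: what is moved stays moved. The work goes in short steps, Python scripts to look and compute and a tool call to move; the robot and the scene stay as the last step left them, time stands still between calls to the robot, and variables do not carry over. Pictures are saved under pics/ and viewed, about 8 in all and at most 12, crops included, and the job is handed in when it is done.

Besides the shell and the picture viewer there is one more tool, called after "Emit:" by a JSON object that holds its "method" and its "body", one argument or row to a line. servo_tool: Moves the arm, as the interface text tells. Its arguments: {"type":"object","properties":{"increments":{"type":"array","items":{"type":"array","items":{"type":"number"}}},"hand":{"type":"number"},"squeeze":{"type":"number"}},"required":["increments"]}

```bash
mkdir -p pics; cat > h.py <<'E'
import numpy as np, cv2
from cell import monitor, imaging, job
from scipy.spatial.transform import Rotation as R
def cloud(n):
    img,d=imaging.snapshot(n); p=imaging.camera_params(n)
    K=np.array(p['camera_matrix']); A=np.array(p['attitude'])
    A=R.from_rotvec(A).as_matrix() if A.size==3 else A
    v,u=np.mgrid[:420,:560]
    c=np.stack([(u-K[0,2])/K[0,0]*d,(v-K[1,2])/K[1,1]*d,d],-1)
    w=c@A.T+np.array(p['origin']); w[d==0]=np.nan
    return img,w
E
python3 - <<'E'
from h import *
for n in ('top','side'):
    print(imaging.camera_params(n))
    img,w=cloud(n); cv2.imwrite(f'pics/{n}0.png',img); np.save(f'{n}0.npy',w)
o=monitor.get_obs(); print(o); print(R.from_rotvec(o['orientation']).as_matrix().round(3))
E
```

```text
{'camera_matrix': array([[408.20084268,   0.        , 281.08368814],
       [  0.        , 408.20084268, 202.74298491],
       [  0.        ,   0.        ,   1.        ]]), 'origin': array([ 4.10782408e-01, -3.85390353e-04,  1.09080886e+00]), 'attitude': array([-2.15692136,  2.16459654, -0.08744654])}
{'camera_matrix': array([[469.98708174,   0.        , 278.93562081],
       [  0.        , 469.98708174, 201.30899387],
       [  0.        ,   0.        ,   1.        ]]), 'origin': array([0.17062541, 0.82507634, 0.92801751]), 'attitude': array([-0.48322062,  2.7018612 , -1.15627137])}
{'clock': 0.1, 'qpos': array([-1.33495651e+00,  2.76515559e-01,  1.50599920e+00,  2.36211006e-05,
        1.36070394e+00, -1.20981532e-01]), 'qvel': array([ 0.00081626, -0.0020858 , -0.00167674,  0.00022106, -0.00156891,
       -0.00021844]), 'effort': array([ 8.47939464e-04, -4.17701411e+01, -2.46403688e+01, -4.00674562e-04,
        5.77265120e-03,  6.49876824e-06]), 'position': array([ 0.20074869, -0.53831821,  0.23053837]), 'orientation': array([-3.09012859e+00, -5.57228975e-01,  1.10324634e-04]), 'wrist_force': array([ 0.23726191, -0.03898517, -0.74075433]), 'ft_torque': array([-0.0489067 , -0.05930706,  0.01291495]), 'finger_gap': 0.9988098117101188}
[[ 0.937  0.349 -0.   ]
 [ 0.349 -0.937  0.002]
 [ 0.    -0.002 -1.   ]]
```

View pics/top0.png

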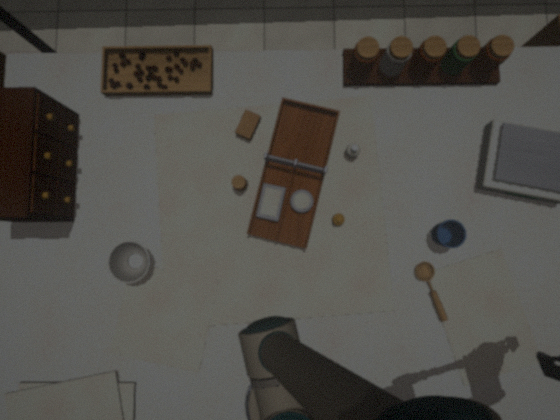

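View pics/side0.png

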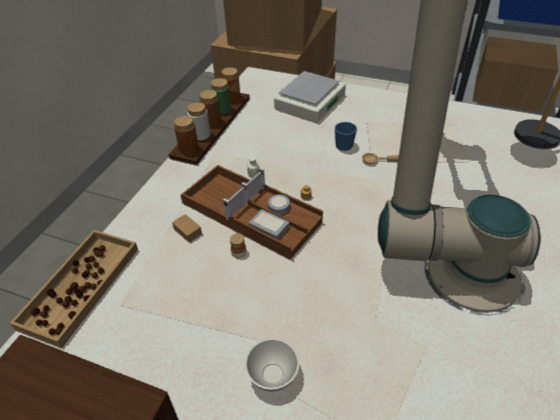

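The top view shows the hatch running from (275,240) at the near end to (310,105) at the tray. The rectangular tin is at (270,202) in the left lane, the round tin at (302,201) in the right lane, and the flaps are near row 163.

```bash
python3 - <<'E'
from h import *
for n,(u0,u1,v0,v1) in {'top':(230,350,90,255),'side':(170,335,160,260)}.items():
    img=cv2.imread(f'pics/{n}0.png'); w=np.load(f'{n}0.npy')
    m=np.zeros((420,560),bool); m[v0:v1,u0:u1]=1
    z=w[...,2]
    table=np.nanmedian(z[250:300,160:240]) if n=='top' else np.nan
    print(n,'table z',table)
    k=(m&(z>.005)).astype(np.uint8)
    c,l,s,_=cv2.connectedComponentsWithStats(k)
    b=1+np.argmax(s[1:,4]); P=w[l==b]
    (cx,cy),sz,a=cv2.minAreaRect((P[:,:2]*1000).astype(np.float32))
    print('hatch rect mm',cx,cy,sz,a)
    for i in range(1,c):
        if s[i,4]>20: q=w[l==i]; print(s[i],q.mean(0).round(3),q[:,2].max().round(3))
    hsv=cv2.cvtColor(img,cv2.COLOR_BGR2HSV)
    t=((hsv[...,1]<70)&(l==b)&(z>.043)).astype(np.uint8)
    c,l2,s,_=cv2.connectedComponentsWithStats(t)
    for i in range(1,c):
        if s[i,4]>30:
            q=w[l2==i]; print('light',s[i],q.mean(0).round(4),np.nanpercentile(q[:,2],[5,50,95]).round(4),cv2.minAreaRect((q[:,:2]*1000).astype(np.float32)))
E
```

```text
top table z 9.466314726314096e-06
hatch rect mm 607.2530517578125 -13.179290771484375 (171.25234985351562, 387.52496337890625) 75.28486633300781
[ 247   97   93  152 8340] [ 0.596 -0.013  0.03 ] 0.109
[235 109  26  32 498] [0.728 0.108 0.028] 0.036
[345 145   5  13  44] [ 0.654 -0.156  0.03 ] 0.043
[232 175  17  17 215] [0.568 0.127 0.046] 0.059
[332 213  13  13 123] [ 0.475 -0.129  0.029] 0.044
light [264 151  64  34 415] [ 0.6105 -0.0174  0.0819] [0.0477 0.0928 0.1039] ((603.6151733398438, -14.32745361328125), (159.48199462890625, 36.888519287109375), 73.92720031738281)
light [256 183  30  39 813] [0.5183 0.0459 0.0515] [0.0482 0.0516 0.0548] ((518.9988403320312, 45.8250846862793), (60.03450393676758, 89.99774932861328), 77.227783203125)
light [291 189  23  24 420] [ 0.5213 -0.0332  0.0515] [0.0482 0.0515 0.055 ] ((521.9417724609375, -33.27128601074219), (58.4122200012207, 56.690696716308594), 44.19263458251953)
side table z nan
hatch rect mm 609.580078125 -26.774261474609375 (279.99676513671875, 440.4942626953125) 60.06108093261719
[175 160  25   5  67] [ 0.864 -0.149  0.013] 0.02
[... 166 characters left out ...]
60   8   8  42] [ 0.6527 -0.1613  0.0526] [0.0434 0.0525 0.0629] ((654.4553833007812, -163.84957885742188), (19.787891387939453, 21.27155876159668), 6.701004505157471)
light [223 167  42  52 731] [ 0.6094 -0.0104  0.0753] [0.0469 0.0751 0.1027] ((609.1717529296875, -13.833259582519531), (163.90567016601562, 18.215940475463867), 75.9093017578125)
light [268 194  22  19 311] [ 0.5174 -0.0268  0.0523] [0.0463 0.053  0.0558] ((520.4371337890625, -33.33483123779297), (57.057552337646484, 70.2308120727539), 25.858060836791992)
light [249 209  40  30 674] [0.5141 0.0518 0.0524] [0.0461 0.053  0.0562] ((517.3699951171875, 45.91454315185547), (69.78666687011719, 95.97710418701172), 76.69723510742188)
```

```bash
python3 - <<'E'
from h import *
from scipy.optimize import minimize
w=np.load('top0.npy')[90:255,240:345].reshape(-1,3)
P=w[(w[:,2]>.012)&(w[:,2]<.06)]*1000
from scipy.spatial import cKDTree
# outline fit: maximise points inside minus rectangle area points lacking
def loc(p,X):
    c,s=np.cos(p[2]),np.sin(p[2]); d=X[:,:2]-p[:2]
    return np.c_[c*d[:,0]+s*d[:,1],-s*d[:,0]+c*d[:,1]]
p=np.array([619,-16,np.radians(-14.5)])
for it in range(6):
    L=loc(p,P); k=(abs(L[:,1])<95)&(L[:,0]>-215)&(L[:,0]<195)
    xs=np.arange(-180,160,10); lo=[];hi=[];xx=[]
    for x in xs:
        if -30<x<30: continue
        y=L[k&(abs(L[:,0]-x)<5),1]; xx.append(x);lo.append(y.min());hi.append(y.max())
    mid=(np.array(lo)+hi)/2; f=np.polyfit(xx,mid,1)
    ends=[(L[k&(abs(L[:,1]-y)<5),0].min(),L[k&(abs(L[:,1]-y)<5),0].max()) for y in range(-60,61,10)]
    e=np.median(ends,0); 
    dy=f[1];dx=e.mean()+12;c,s=np.cos(p[2]),np.sin(p[2])
    p=p+[c*dx-s*dy,s*dx+c*dy,f[0]]
    print(p[:2].round(1),np.degrees(p[2]).round(2),'w',np.median(np.array(hi)-lo),'len',e)
for n,q in (('tin',[519,45.8]),('tinside',[517.4,45.9]),('round',[521.9,-33.3])): print(n,loc(p,np.array([q])))
c,s=np.cos(p[2]),np.sin(p[2])
for X in (-215,-185,-145,0): print(X,p[:2]+[c*X-s*38,s*X+c*38])
E
```

```text
[612.5 -17.2] -14.24 w 157.16155572579578 len [-205.42473198  169.39201636]
[612.4 -17.3] -14.23 w 157.13206453632904 len [-199.56861386  175.48187829]
[612.4 -17.3] -14.23 w 157.1323613272246 len [-199.53245495  175.53336982]
[612.4 -17.3] -14.23 w 157.13234533917822 len [-199.53252178  175.5324722 ]
[612.4 -17.3] -14.23 w 157.13234535493984 len [-199.53249738  175.53249742]
[612.4 -17.3] -14.23 w 157.13234535492433 len [-199.5324974  175.5324974]
tin [[-106.04881715   38.17478202]]
tinside [[-107.62431928   37.87848308]]
round [[-83.79737026 -37.78634693]]
-215 [413.34758866  72.40749465]
-185 [442.427435    65.03439917]
-145 [481.20056345  55.2036052 ]
0 [621.75315409  19.56697705]
```

Emit:
{"method": "servo_tool", "body": {
  "increments": [
    [2, -2.2, 0, 0, 0, 0.05],
    [4, -4.4, 0, 0, 0, 0.1],
    [6, -6.6, 0, 0, 0, 0.15],
    [9, -9.9, 0, 0, 0, 0.22],
    [12, -13.2, 0, 0, 0, 0.3],
    [15, -16.5, 0, 0, 0, 0.38],
    [18, -19.8, 0, 0, 0, 0.45],
    [21, -23.1, 0, 0, 0, 0.52]
  ],
  "hand": 0
}}

```text
clock: 0.77
position: [0.3114, -0.2601, 0.2306]
orientation: [-3.129, 0.263, 0.001]
wrist_force: [0.4, -0.3, -0.1]
finger_gap: 0.002
```

```bash
cat >> h.py <<'E'
Y=np.radians(-14.23); H=R.from_euler('z',Y); O=np.array([.6124,-.0173,0])
def goal(hx,hy,z,th):
    """tool-axis shift (cm) and turn (rad) to a hatch-frame TCP, tilt th deg"""
    o=monitor.get_obs(); C=R.from_rotvec(o['orientation'])
    T=H*R.from_euler('x',180,degrees=True)*R.from_euler('y',th,degrees=True)
    hp=H.inv().apply(o['position']-O)*1000
    print('t',round(o['clock'],2),'hatch mm',hp.round(1),'F',H.inv().apply(o['wrist_force']).round(1),'q',o['qpos'].round(2),'gap',round(o['finger_gap'],3),'tool z in hatch',(H.inv()*C).as_matrix()[:,2].round(3))
    t=O+H.apply(np.array([hx,hy,z])/1000)
    print('shift cm',(C.inv().apply(t-o['position'])*100).round(2),'turn',(C.inv()*T).as_rotvec().round(3))
E
python3 -c "
from h import *
goal(-195,38,200,0);goal(-195,38,160,35)"
```

```text
t 0.77 hatch mm [-232.1 -309.3  230.6] F [ 0.5 -0.1 -0.1] q [-0.87  0.02  1.83  0.    1.3   0.87] gap 0.002 tool z in hatch [-0.001  0.002 -1.   ]
shift cm [  6.5  -34.31   3.13] turn [-0.002  0.001  0.081]
t 0.77 hatch mm [-232.1 -309.3  230.6] F [ 0.5 -0.1 -0.1] q [-0.87  0.02  1.83  0.    1.3   0.87] gap 0.002 tool z in hatch [-0.001  0.002 -1.   ]
shift cm [  6.5  -34.31   7.13] turn [-0.027  0.611  0.078]
```

Emit:
{"method": "servo_tool", "body": {
  "increments": [
    [1, -3.5, 0, 0, 0.05, 0.02],
    [2, -7, 0, 0, 0.12, 0.04],
    [3, -10.5, 0, 0, 0.2, 0.06],
    [4, -14, 0, 0, 0.28, 0.08],
    [5, -17.5, 1, 0, 0.36, 0.08],
    [6, -21, 2, -0.01, 0.44, 0.08],
    [6.5, -24.5, 3, -0.02, 0.52, 0.08],
    [6.5, -28, 3, -0.03, 0.61, 0.08]
  ]
}}

```text
clock: 1.43
position: [0.415, -0.0166, 0.1982]
orientation: [2.927, -0.376, 0.823]
wrist_force: [-0.6, 0.7, -0.5]
finger_gap: 0.004
```

```bash
python3 -c "
from h import *
goal(-195,38,160,35);goal(-195,38,100,35)"
```

```text
t 1.43 hatch mm [-191.5  -47.9  198.2] F [-0.8  0.5 -0.5] q [-0.15 -0.2   2.24 -0.12  0.56  1.76] gap 0.004 tool z in hatch [ 0.522 -0.012 -0.853]
shift cm [-2.32 -8.62  2.97] turn [ 0.012  0.062 -0.004]
t 1.43 hatch mm [-191.5  -47.9  198.2] F [-0.8  0.5 -0.5] q [-0.15 -0.2   2.24 -0.12  0.56  1.76] gap 0.004 tool z in hatch [ 0.522 -0.012 -0.853]
shift cm [-5.45 -8.67  8.09] turn [ 0.012  0.062 -0.004]
```

Emit:
{"method": "servo_tool", "body": {
  "increments": [
    [-0.7, -1.2, 0.8, 0, 0, 0],
    [-1.4, -2.4, 1.6, 0, 0.02, 0],
    [-2.1, -3.6, 2.6, 0, 0.04, 0],
    [-2.8, -5, 3.8, 0.01, 0.06, 0],
    [-3.5, -6.4, 5, 0.01, 0.06, 0],
    [-4.4, -7.6, 6.4, 0.01, 0.06, 0],
    [-5.45, -8.7, 8.1, 0.01, 0.06, 0],
    [-5.45, -8.7, 8.1, 0.01, 0.06, 0]
  ]
}}

```text
clock: 2.1
position: [0.4336, 0.0602, 0.1118]
orientation: [2.929, -0.357, 0.881]
wrist_force: [0.1, -0.2, -0.3]
finger_gap: 0.005
```

```bash
python3 -c "
from h import *
goal(-185,38,60,35)
i,w=cloud('side'); np.save('s1.npy',w); cv2.imwrite('pics/side1.png',cv2.resize(i[130:270,170:350],None,fx=4,fy=4))"
```

```text
t 2.1 hatch mm [-192.4   31.2  111.8] F [ 0.1 -0.2 -0.3] q [ 0.15  0.02  2.38 -0.82  0.28  2.7 ] gap 0.005 tool z in hatch [ 0.551  0.011 -0.835]
shift cm [-2.24 -0.64  4.74] turn [-0.011  0.027  0.003]
```

View pics/side1.png

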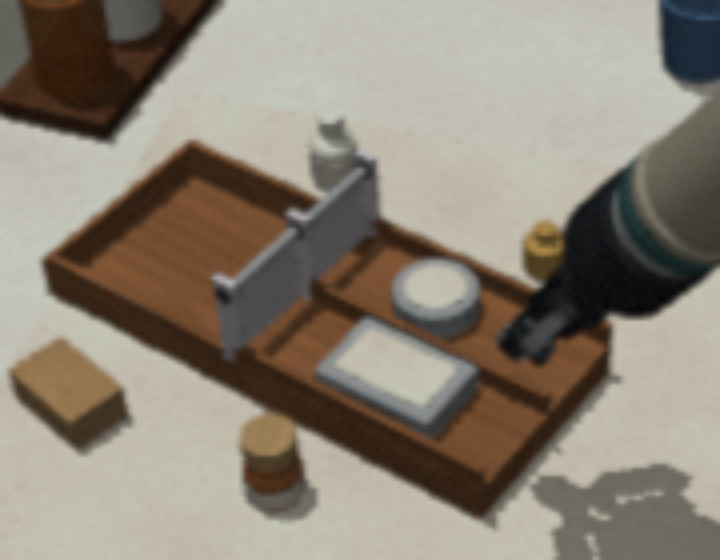

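The fingers are above the left lane near its open end and everything stands as before. Joint 6 is at its limit though, so I'll use the equivalent half turn about tool z.

Emit:
{"method": "servo_tool", "body": {
  "increments": [
    [0, 0, 0, 0, 0, -0.12],
    [0, 0, 0, 0, 0, -0.24],
    [0, 0, -1, 0, 0, -0.36],
    [0, 0, -2, 0, 0, -0.48],
    [0, 0, -2, 0, 0, -0.6],
    [0, 0, -2, 0, 0, -0.72],
    [0, 0, -2, 0, 0, -0.84],
    [0, 0, -2, 0, 0, -0.96]
  ]
}}

```text
clock: 2.82
position: [0.4228, 0.0615, 0.1304]
orientation: [2.559, 0.961, 0.686]
wrist_force: [-0.3, 0.1, 0.1]
finger_gap: -0.001
```

Emit:
{"method": "servo_tool", "body": {
  "increments": [
    [0, 0, 0, 0, 0, -0.12],
    [0, 0, 0, 0, 0, -0.24],
    [0, 0, 0, 0, 0, -0.36],
    [0, 0, 0, 0, 0, -0.48],
    [0, 0, 0, 0, 0, -0.6],
    [0, 0, 0, 0, 0, -0.72],
    [0, 0, 0, 0, 0, -0.84],
    [0, 0, 0, 0, 0, -0.96]
  ]
}}

```text
clock: 3.48
position: [0.4227, 0.0608, 0.1312]
orientation: [1.734, 1.937, 0.376]
wrist_force: [0.7, 0.2, -1.1]
finger_gap: 0.001
```

Emit:
{"method": "servo_tool", "body": {
  "increments": [
    [0, 0, 0, 0, 0, -0.12],
    [0, 0, 0, 0, 0, -0.24],
    [0, 0, 0, 0, 0, -0.36],
    [0, 0, 0, 0, 0, -0.48],
    [0, 0, 0, 0, 0, -0.6],
    [0, 0, 0, 0, 0, -0.72],
    [0, 0, 0, 0, 0, -0.84],
    [0, 0, 0, 0, 0, -0.96]
  ]
}}

```text
clock: 4.15
position: [0.4225, 0.0602, 0.1321]
orientation: [0.628, 2.474, 0.012]
wrist_force: [-0.2, 0.9, 0.7]
finger_gap: 0.002
```

```bash
sed -i "s/degrees=True)$/degrees=True)*R.from_euler('z',180,degrees=True)/" h.py; grep -n 180 h.py; python3 -c "
from h import *
goal(-190,38,80,20)"
```

```text
16:    T=H*R.from_euler('x',180,degrees=True)*R.from_euler('y',th,degrees=True)*R.from_euler('z',180,degrees=True)
t 4.15 hatch mm [-203.1   28.5  132.1] F [-0.4  0.8  0.7] q [ 0.16 -0.04  2.36 -0.69  0.34 -0.31] gap 0.002 tool z in hatch [ 0.556  0.008 -0.831]
shift cm [1.98 0.43 5.06] turn [ 0.038  0.238 -0.249]
```

Emit:
{"method": "servo_tool", "body": {
  "increments": [
    [0, 0, 0, 0, 0.05, -0.05],
    [0.2, 0, 0, 0.01, 0.1, -0.1],
    [0.5, 0.1, 1, 0.02, 0.15, -0.15],
    [1, 0.2, 2, 0.03, 0.2, -0.2],
    [1.5, 0.3, 3, 0.04, 0.24, -0.25],
    [1.8, 0.4, 4, 0.04, 0.24, -0.25],
    [2, 0.43, 5, 0.04, 0.24, -0.25],
    [2, 0.43, 5, 0.04, 0.24, -0.25]
  ]
}}

```text
clock: 4.82
position: [0.4368, 0.0658, 0.0798]
orientation: [0.349, 2.777, -0.063]
wrist_force: [-0.3, -0.4, -0.0]
finger_gap: -0.001
```

```bash
python3 -c "
from h import *
goal(-178,38,39,20)"
```

```text
t 4.82 hatch mm [-190.6   37.4   79.8] F [-0.1 -0.5 -0. ] q [ 0.09  0.11  2.24 -0.25  0.47 -1.03] gap -0.001 tool z in hatch [ 0.338 -0.002 -0.941]
shift cm [0.19 0.07 4.26] turn [-0.002 -0.004 -0.001]
```

Emit:
{"method": "servo_tool", "body": {
  "increments": [
    [0, 0, 0.7, 0, 0, 0],
    [0, 0, 1.4, 0, 0, 0],
    [0.1, 0, 2.1, 0, 0, 0],
    [0.1, 0.05, 2.8, 0, 0, 0],
    [0.2, 0.07, 3.4, 0, 0, 0],
    [0.2, 0.07, 3.9, 0, 0, 0],
    [0.2, 0.07, 4.2, 0, 0, 0],
    [0.2, 0.07, 4.2, 0, 0, 0]
  ]
}}

```text
clock: 5.48
position: [0.4487, 0.0633, 0.0388]
orientation: [0.349, 2.778, -0.064]
wrist_force: [-0.8, -0.3, -0.4]
finger_gap: -0.002
```

```bash
python3 -c "
from h import *
goal(-145,38,40,20);goal(-90,38,40,20)
i,w=cloud('side'); cv2.imwrite('pics/side2.png',cv2.resize(i[130:270,170:350],None,fx=4,fy=4))"
```

```text
t 5.48 hatch mm [-178.5   37.9   38.8] F [-0.7 -0.5 -0.4] q [ 0.08  0.21  2.28 -0.33  0.34 -0.95] gap -0.002 tool z in hatch [ 0.337 -0.003 -0.941]
shift cm [-3.2   0.01  1.01] turn [-0.003 -0.005 -0.001]
t 5.48 hatch mm [-178.5   37.9   38.8] F [-0.7 -0.5 -0.4] q [ 0.08  0.21  2.28 -0.33  0.34 -0.95] gap -0.002 tool z in hatch [ 0.337 -0.003 -0.941]
shift cm [-8.38  0.02  2.87] turn [-0.003 -0.005 -0.001]
```

View pics/side2.png

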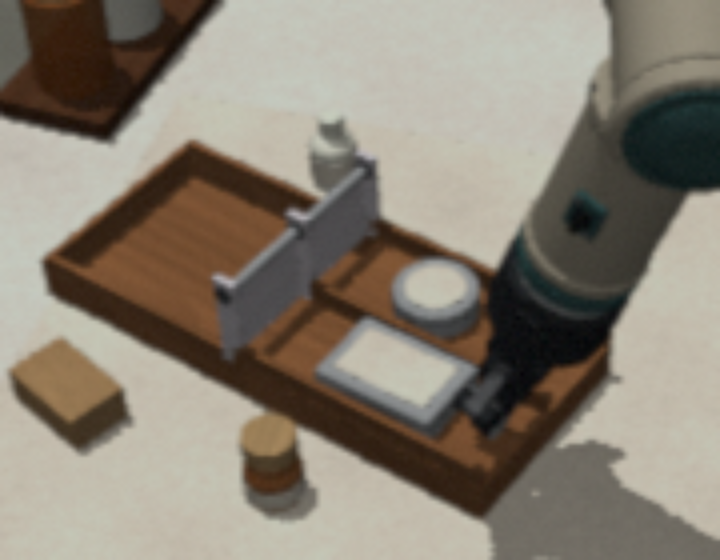

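The shut fingertips stand in the left lane just behind the rectangular tin, at (485,400), with no contact yet. Starting the push.

Emit:
{"method": "servo_tool", "body": {
  "increments": [
    [-0.5, 0, 0.16, 0, 0, 0],
    [-1, 0, 0.32, 0, 0, 0],
    [-1.5, 0, 0.5, 0, 0, 0],
    [-2, 0, 0.68, 0, 0, 0],
    [-2.6, 0, 0.88, 0, 0, 0],
    [-3.2, 0, 1.09, 0, 0, 0],
    [-3.7, 0, 1.27, 0, 0, 0],
    [-4.2, 0, 1.44, 0, 0, 0]
  ]
}}

```text
clock: 6.2
position: [0.4924, 0.0521, 0.0397]
orientation: [0.349, 2.778, -0.064]
wrist_force: [-1.2, 0.7, -0.1]
finger_gap: -0.001
```

```bash
python3 -c "
from h import *
goal(-90,38,41,30)"
```

```text
t 6.2 hatch mm [-133.4   37.8   39.7] F [-1.4  0.3 -0.1] q [ 0.04  0.25  2.2  -0.27  0.37 -1.04] gap -0.001 tool z in hatch [ 0.337 -0.003 -0.941]
shift cm [-4.13  0.03  1.34] turn [-0.003 -0.179 -0.001]
```

Emit:
{"method": "servo_tool", "body": {
  "increments": [
    [-0.5, 0, 0.16, 0, -0.02, 0],
    [-1, 0, 0.32, 0, -0.04, 0],
    [-1.5, 0, 0.48, 0, -0.06, 0],
    [-2, 0, 0.65, 0, -0.09, 0],
    [-2.5, 0, 0.81, 0, -0.11, 0],
    [-3, 0, 0.98, 0, -0.13, 0],
    [-3.6, 0.02, 1.16, 0, -0.16, 0],
    [-4.1, 0.03, 1.34, 0, -0.18, 0]
  ]
}}

```text
clock: 6.87
position: [0.5344, 0.0418, 0.0408]
orientation: [0.327, 2.6, -0.09]
wrist_force: [-0.4, -0.9, 0.0]
finger_gap: 0.002
```

```bash
python3 -c "
from h import *
goal(-45,38,42,38)
i,w=cloud('side'); cv2.imwrite('pics/side3.png',cv2.resize(i[130:270,170:350],None,fx=4,fy=4))"
```

```text
t 6.87 hatch mm [-90.1  38.1  40.8] F [-0.2 -1.   0. ] q [ 0.05  0.29  2.27 -1.07  0.17 -0.24] gap 0.002 tool z in hatch [ 0.501 -0.002 -0.866]
shift cm [-3.97 -0.    2.16] turn [-0.003 -0.139 -0.001]
```

View pics/side3.png

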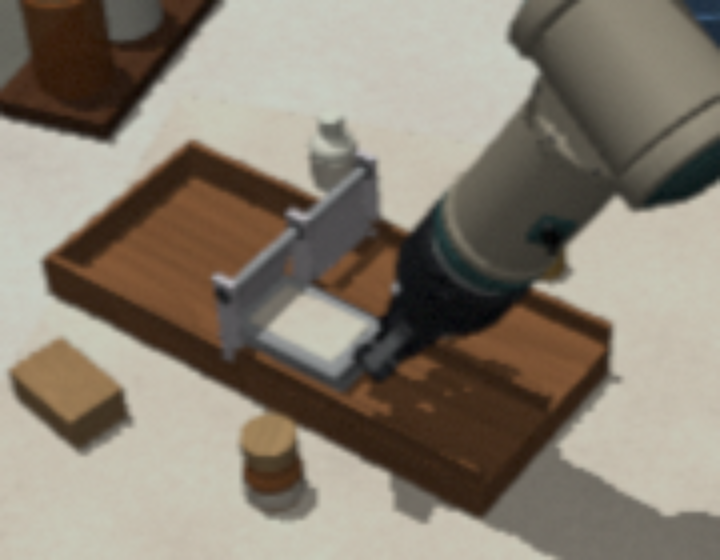

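The tin is at the flap with its front just under it, at (265,320), and is being pushed straight. The round tin is hidden behind the gripper body. Easing the tilt slightly, because joint 5 is near its lower limit.

Emit:
{"method": "servo_tool", "body": {
  "increments": [
    [-0.4, 0, 0.23, 0, 0.02, 0],
    [-0.9, 0, 0.5, 0, 0.04, 0],
    [-1.4, 0, 0.77, 0, 0.05, 0],
    [-1.9, 0, 1.04, 0, 0.05, 0],
    [-2.4, 0, 1.32, 0, 0.05, 0],
    [-2.9, 0, 1.6, 0, 0.05, 0],
    [-3.4, 0, 1.87, 0, 0.05, 0],
    [-3.8, 0, 2.08, 0, 0.05, 0]
  ]
}}

```text
clock: 7.58
position: [0.5774, 0.031, 0.0417]
orientation: [0.331, 2.648, -0.083]
wrist_force: [-0.3, -0.3, -0.8]
finger_gap: 0.002
```

```bash
python3 -c "
from h import *
goal(-10,38,42,29)"
```

```text
t 7.58 hatch mm [-45.8  38.2  41.7] F [-0.2 -0.4 -0.8] q [ 0.01  0.33  2.14 -0.52  0.24 -0.83] gap 0.002 tool z in hatch [ 0.458 -0.002 -0.889]
shift cm [-3.2  -0.02  1.61] turn [-0.002 -0.031  0.   ]
```

Emit:
{"method": "servo_tool", "body": {
  "increments": [
    [-0.4, 0, 0.21, 0, 0, 0],
    [-0.8, 0, 0.42, 0, -0.01, 0],
    [-1.2, 0, 0.63, 0, -0.01, 0],
    [-1.6, 0, 0.84, 0, -0.02, 0],
    [-2, 0, 1.04, 0, -0.02, 0],
    [-2.4, 0, 1.25, 0, -0.03, 0],
    [-2.8, -0.01, 1.46, 0, -0.03, 0],
    [-3.15, -0.02, 1.66, 0, -0.03, 0]
  ]
}}

```text
clock: 8.25
position: [0.6124, 0.022, 0.0413]
orientation: [0.326, 2.619, -0.087]
wrist_force: [0.8, 0.2, 0.9]
finger_gap: 0.003
```

```bash
python3 -c "
from h import *
goal(2,38,40,30)
i,w=cloud('side'); cv2.imwrite('pics/side4.png',cv2.resize(i[130:270,170:350],None,fx=4,fy=4))"
```

```text
t 8.25 hatch mm [-9.7 38.1 41.3] F [0.8 0.4 0.9] q [-0.01  0.36  2.1  -0.56  0.22 -0.81] gap 0.003 tool z in hatch [ 0.484 -0.002 -0.875]
shift cm [-0.96 -0.01  0.68] turn [-0.002 -0.019  0.001]
```

View pics/side4.png

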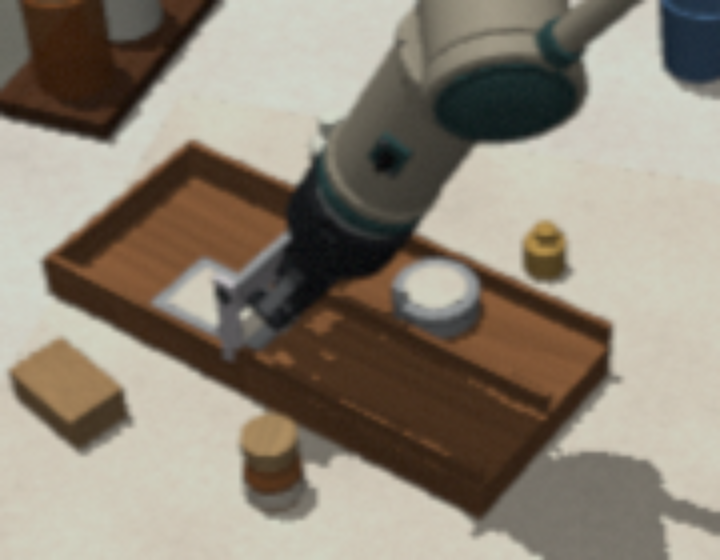

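The tin is mostly past the flap, at (205,295), and the flap is propped open. The round tin is undisturbed. I'll push a little further under the hinge.

Emit:
{"method": "servo_tool", "body": {
  "increments": [
    [-0.2, 0, 0.12, 0, 0, 0],
    [-0.4, 0, 0.24, 0, -0.01, 0],
    [-0.6, 0, 0.37, 0, -0.02, 0],
    [-0.8, 0, 0.5, 0, -0.02, 0],
    [-1, 0, 0.62, 0, -0.02, 0],
    [-1.2, 0, 0.75, 0, -0.02, 0],
    [-1.4, -0.01, 0.87, 0, -0.02, 0],
    [-1.4, -0.01, 0.87, 0, -0.02, 0]
  ]
}}

```text
clock: 8.97
position: [0.6272, 0.0178, 0.0395]
orientation: [0.326, 2.602, -0.091]
wrist_force: [-4.7, 3.2, -0.9]
finger_gap: 0.002
```

```bash
cat > tin.py <<'E'
from h import *
def tin(n):
    i,w=cloud('top'); cv2.imwrite(f'pics/{n}.png',cv2.resize(i[90:255,230:350],None,fx=3.6,fy=3.6))
    L=H.inv().apply((w-O).reshape(-1,3)).reshape(w.shape)*1000
    s=cv2.cvtColor(i,cv2.COLOR_BGR2HSV)[...,1]
    m=(s<80)&(L[...,0]>8)&(L[...,0]<165)&(L[...,1]>-70)&(L[...,1]<74)&(L[...,2]>15)&(L[...,2]<75)
    q=L[m]; print(len(q))
    if len(q)>10:
        print('rect',cv2.minAreaRect(q[:,:2].astype(np.float32)))
        c=np.linalg.lstsq(np.c_[q[:,:2]-q[:,:2].mean(0),np.ones(len(q))],q[:,2],rcond=None)[0]; print('plane slopes,z',c.round(3),'x range',q[:,0].min(),q[:,0].max())
E
python3 -c "
from tin import *
goal(-60,38,45,29); tin('top5')"
```

```text
t 8.97 hatch mm [ 5.7 37.6 39.5] F [-5.4  2.  -0.9] q [-0.01  0.38  2.08 -0.62  0.21 -0.75] gap 0.002 tool z in hatch [ 0.499 -0.003 -0.867]
shift cm [ 5.42  0.02 -3.76] turn [-0.003  0.016 -0.   ]
578
rect ((46.52267837524414, 39.79142379760742), (77.34568786621094, 67.98649597167969), 0.9224164485931396)
plane slopes,z [-2.8200e-01  3.0000e-03  3.3091e+01] x range 8.139700271423674 85.45004194831704
```

View pics/top5.png

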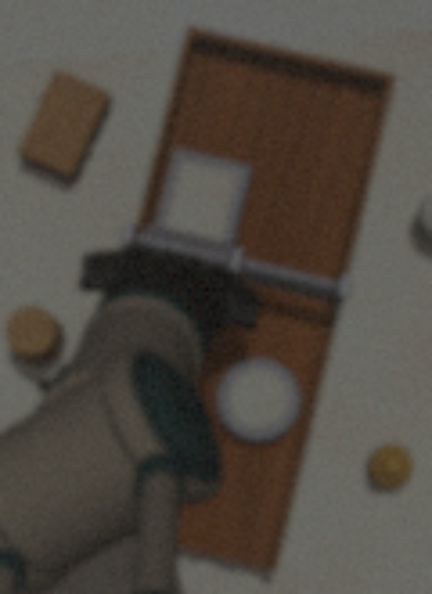

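```bash
python3 - <<'E'
from h import *
i,w=cloud('top'); L=H.inv().apply((w-O).reshape(-1,3)).reshape(w.shape)*1000
q=L[(abs(L[...,1]-38)<22)&(L[...,0]>-60)&(L[...,0]<100)]
for a in range(-60,100,8):
    k=q[(q[:,0]>=a)&(q[:,0]<a+8),2]
    if len(k): print(a,len(k),np.percentile(k,[10,50,90]).round(1))
print('posts/gripper y profile at x in -25..10, max z')
q=L[(L[...,0]>-30)&(L[...,0]<10)]
for y in range(-50,110,10):
    k=q[(q[:,1]>=y)&(q[:,1]<y+10)]
    if len(k): print(y,[(int(a),k[(k[:,0]>=a)&(k[:,0]<a+10),2].max().round(0)) for a in (-30,-20,-10,0) if ((k[:,0]>=a)&(k[:,0]<a+10)).any()])
E
```

```text
-60 41 [202.5 222.4 227.3]
-52 65 [199.6 205.4 208.4]
-44 49 [186.2 193.4 200.9]
-36 42 [173.3 180.6 188. ]
-28 7 [171.3 174.4 177.3]
-20 15 [ 88.4 110.7 115.7]
-12 25 [ 83.4  88.7 108.6]
-4 66 [86.  94.6 97.4]
4 23 [28.4 71.7 76.5]
12 26 [51.  57.3 65.3]
20 29 [30.  32.4 44.5]
28 49 [27.1 30.6 32.7]
36 48 [27.6 30.5 32.3]
44 48 [27.5 30.1 32.1]
52 48 [28.3 29.9 32. ]
60 50 [27.7 29.6 31.6]
68 48 [28.3 30.  32.3]
76 46 [26.8 29.2 31.2]
84 15 [ 8.2 26.7 30.6]
92 48 [ 5.5  8.3 10.3]
posts/gripper y profile at x in -25..10, max z
-50 [(-30, np.float64(32.0)), (-20, np.float64(33.0)), (-10, np.float64(98.0)), (0, np.float64(98.0))]
-40 [(-30, np.float64(33.0)), (-20, np.float64(34.0)), (-10, np.float64(98.0)), (0, np.float64(97.0))]
-30 [(-30, np.float64(126.0)), (-20, np.float64(33.0)), (-10, np.float64(97.0)), (0, np.float64(97.0))]
-20 [(-30, np.float64(128.0)), (-20, np.float64(111.0)), (-10, np.float64(97.0)), (0, np.float64(96.0))]
-10 [(-30, np.float64(123.0)), (-20, np.float64(110.0)), (-10, np.float64(103.0)), (0, np.float64(105.0))]
0 [(-30, np.float64(129.0)), (-20, np.float64
[... 219 characters left out ...]
(-10, np.float64(98.0)), (0, np.float64(97.0))]
30 [(-30, np.float64(180.0)), (-20, np.float64(112.0)), (-10, np.float64(99.0)), (0, np.float64(99.0))]
40 [(-30, np.float64(179.0)), (-20, np.float64(111.0)), (-10, np.float64(97.0)), (0, np.float64(99.0))]
50 [(-30, np.float64(176.0)), (-20, np.float64(115.0)), (-10, np.float64(98.0)), (0, np.float64(97.0))]
60 [(-20, np.float64(102.0)), (-10, np.float64(97.0)), (0, np.float64(99.0))]
70 [(-30, np.float64(122.0)), (-20, np.float64(108.0)), (-10, np.float64(106.0)), (0, np.float64(105.0))]
80 [(-30, np.float64(123.0)), (-20, np.float64(112.0)), (0, np.float64(1.0))]
90 [(-30, np.float64(127.0)), (0, np.float64(5.0))]
100 [(0, np.float64(4.0))]
```

The tin's top is level at z ≈ 30 mm (8 mm floor + 22 mm), so it has dropped flat. The 5 N at the wrist probably comes from the knuckles brushing the posts. Withdrawing straight back.

Emit:
{"method": "servo_tool", "body": {
  "increments": [
    [0.5, 0, -0.3, 0, 0, 0],
    [1.1, 0, -0.65, 0, 0, 0],
    [1.7, 0, -1, 0, 0, 0],
    [2.4, 0, -1.4, 0, 0, 0],
    [3.2, 0.01, -1.9, 0, 0, 0],
    [4, 0.02, -2.5, 0, 0.01, 0],
    [4.7, 0.02, -3.1, 0, 0.01, 0],
    [5.4, 0.02, -3.7, 0, 0.01, 0]
  ]
}}

```text
clock: 9.73
position: [0.5639, 0.0343, 0.045]
orientation: [0.327, 2.611, -0.089]
wrist_force: [-0.5, -0.1, -0.6]
finger_gap: -0.002
```

```bash
python3 -c "
from tin import *
goal(-120,38,140,29); tin('top6')"
```

```text
t 9.73 hatch mm [-59.7  38.1  45. ] F [-0.4 -0.2 -0.6] q [ 0.02  0.31  2.2  -0.77  0.2  -0.57] gap -0.002 tool z in hatch [ 0.491 -0.003 -0.871]
shift cm [  0.59  -0.04 -11.24] turn [-0.003  0.007 -0.   ]
578
rect ((88.80337524414062, 40.46083450317383), (65.93547821044922, 144.25462341308594), 89.8588638305664)
plane slopes,z [-3.0000e-03  4.0000e-03  2.9802e+01] x range 16.6208991298189 161.01167077626494
```

Emit:
{"method": "servo_tool", "body": {
  "increments": [
    [0, 0, -1, 0, 0, 0],
    [0, 0, -2.2, 0, 0, 0],
    [0.1, 0, -3.6, 0, 0, 0],
    [0.2, 0, -5.2, 0, 0, 0],
    [0.3, 0, -7, 0, 0, 0],
    [0.4, 0, -9, 0, 0, 0],
    [0.5, 0, -11, 0, 0, 0],
    [0.5, 0, -13, 0, 0, 0]
  ]
}}

```text
clock: 10.45
position: [0.4952, 0.0517, 0.1563]
orientation: [0.327, 2.613, -0.089]
wrist_force: [-0.1, -0.3, 0.1]
finger_gap: -0.003
```

```bash
python3 - <<'E'
from h import *
goal(-120,38,140,29)
i,w=cloud('top'); L=H.inv().apply((w-O).reshape(-1,3)).reshape(w.shape)*1000
m=(L[...,2]>20)&(L[...,2]<34)&(L[...,0]>10)&(L[...,0]<160)&(L[...,1]<73)&(L[...,1]>-70)
m=cv2.morphologyEx(m.astype(np.uint8),cv2.MORPH_OPEN,np.ones((3,3)))>0
q=L[m]; print('tin',cv2.minAreaRect(q[:,:2].astype(np.float32)),np.percentile(q[:,2],[5,50,95]))
j,_=cloud('side')
cv2.imwrite('pics/fin.png',np.hstack([cv2.resize(i[90:255,230:350],(400,550)),cv2.resize(j[130:268,150:250],(400,550))]))
E
```

```text
t 10.45 hatch mm [-130.6   38.1  156.3] F [-0.  -0.3  0.1] q [ 0.08  0.03  2.15 -0.35  0.5  -0.97] gap -0.003 tool z in hatch [ 0.489 -0.003 -0.872]
shift cm [-0.13  0.    1.94] turn [-0.003  0.005  0.   ]
tin ((51.441383361816406, 37.72224044799805), (69.12678527832031, 60.00768280029297), 0.11198867112398148) [26.58522249 30.02589595 32.89176304]
```

View pics/fin.png

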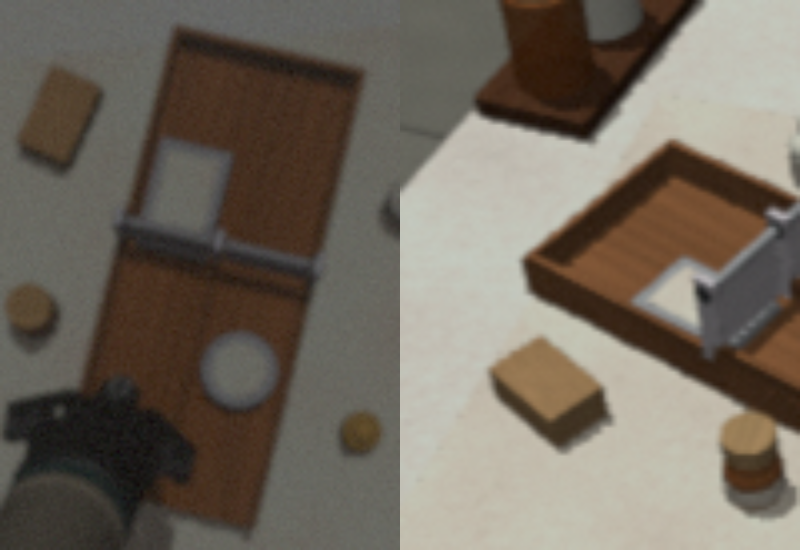

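The tin lies flat in the tray and the left flap is hanging, perhaps still settling. The round tin and the bystanders are in place. I'll hold one call, then measure both flaps.

Emit:
{"method": "servo_tool", "body": {
  "increments": [
    [0, 0, 0, 0, 0, 0],
    [0, 0, 0, 0, 0, 0],
    [0, 0, 0, 0, 0, 0],
    [0, 0, 0, 0, 0, 0],
    [0, 0, 0, 0, 0, 0],
    [0, 0, 0, 0, 0, 0],
    [0, 0, 0, 0, 0, 0],
    [0, 0, 0, 0, 0, 0]
  ]
}}

```text
clock: 11.22
position: [0.4967, 0.052, 0.1584]
orientation: [0.326, 2.608, -0.088]
wrist_force: [0.1, -0.0, 0.6]
finger_gap: -0.002
```

```bash
python3 - <<'E'
from h import *
w0={'side':np.load('side0.npy'),'top':np.load('top0.npy')}
now={n:cloud(n)[1] for n in w0}
for t,W in (('start',w0),('now',now)):
    for n in ('side','top'):
        L=H.inv().apply((W[n]-O).reshape(-1,3))*1000
        for f,y in (('L',38),('R',-38)):
            for a,b in ((40,60),(60,90)):
                q=L[(abs(L[:,1]-y)<25)&(abs(L[:,0])<45)&(L[:,2]>a)&(L[:,2]<b)]
                if len(q): print(t,n,f,(a,b),len(q),'x med',np.median(q[:,0]).round(1),np.percentile(q[:,0],[10,90]).round(1))
d=np.abs(now['top'][...,2]-w0['top'][...,2])
for nm,c in (('round',(302,201)),('carton',(248,124)),('jar',(239,183)),('bottle',(352,151)),('weight',(338,219)),('cup',(449,234)),('bowl',(130,262)),('scoop',(425,272))):
    print(nm,np.nanmean(d[c[1]-12:c[1]+13,c[0]-12:c[0]+13]>.015).round(3))
E
```

```text
start side L (40, 60) 69 x med -3.5 [-5.6 -2.2]
start side L (60, 90) 99 x med -3.8 [-5.7 -2.1]
start side R (40, 60) 62 x med -3.7 [-5.1 -2.2]
start side R (60, 90) 89 x med -4.0 [-5.5 -2.2]
start top L (40, 60) 28 x med -1.3 [-1.7 -0.7]
start top L (60, 90) 28 x med -1.4 [-1.8 -0.9]
start top R (40, 60) 28 x med -1.2 [-1.8 -0.9]
start top R (60, 90) 28 x med -1.3 [-1.8 -0.8]
now side L (40, 60) 68 x med -3.6 [-5.1 -2.3]
now side L (60, 90) 103 x med -3.8 [-5.6 -2.2]
now side R (40, 60) 64 x med -3.8 [-5.2 -2.5]
now side R (60, 90) 92 x med -3.9 [-5.4 -2.5]
now top L (40, 60) 29 x med -1.2 [-1.5 -0.9]
now top L (60, 90) 26 x med -1.3 [-1.7 -1. ]
now top R (40, 60) 27 x med -1.1 [-1.6 -0.7]
now top R (60, 90) 28 x med -1.4 [-2.  -0.9]
round 0.0
carton 0.0
jar 0.0
bottle 0.0
weight 0.0
cup 0.0
bowl 0.0
scoop 0.0
```

Both flaps hang shut exactly as at the start, and nothing else has moved. Handing in.

```bash
python3 -c "
from cell import job; print(job.job_done())"
```

```text
the job is handed in; nothing more can be done
None
```

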